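Move the laid-out parts to the build tray in fitting order

ROBOT

A 6-joint arm with a two-finger parallel gripper is mounted at the origin on the work surface. World frame = base frame: x ahead of the robot, y to its left, z up, the work surface at z = 0. Lengths are in m, angles in rad, forces in N, time in s.
With the tool pointing down it reaches from about 0.375 to 0.9 m from the base axis. Payload 3.1 kg.
Tool frame: the origin (TCP) lies on the centre line of the jaws, within the pads' length; the fingertips stand 11 mm ahead of it and the grasp point (between the pads) lies 8 mm behind it; z points along the fingers, y is the line along which they close (so a half turn about z gives the same grasp; the last joint's range is limited). The gripper opens to 85 mm and grips with 20 to 120 N. Pads are 22 mm wide; open, the fingers measure 114 mm over their backs; the gripper's body (76 mm by 85 mm) begins 54 mm behind the grasp point. The pads swing forward as they close: fully open they stand 13 mm farther back than shut.
Start: joints at [-1.516, 0.527, 1.433, -0, 1.181, -0.178], TCP at [0.145, -0.608, 0.242] pointing down, gripper open.
Joint ranges: [-3.08, 3.08], [-0.75, 2.2], [0.22, 2.44], [-1.43, 4.57], [0, 2.65], [-2.85, 2.85]. Speed limits (rad/s): [2.79, 2.79, 3.14, 3.14, 3.14, 3.14].

INTERFACE

Orientations are given as a unit quaternion [x, y, z, w].
In Python, from bench import bot, read_camera, camera_model gives the robot as it stands.
- The arm moves only by the shell command python3 -m crank 'ROWS' [FORCE]. ROWS is JSON, a list of rows, each an object of numbers: "jaw": the opening in per cent of the stroke, from 0 (shut) to 100 (fully open); "x", "y", "z": the shift along the tool's x, y, z in m; "ax", "ay", "az": the turn, a rotation vector about the tool's x, y, z in degrees. A call has 1 to 20 rows; each row shifts and turns the commanded pose from where the row before left it, along the tool's axes as they then stand; what a row does not reach is not made up. A row lasts 1/8 s, in which the tool goes at most 62.5 mm and 10.7 degrees, less where a joint would pass 70% of its speed; a pose out of reach is approached as far as the arm can. A call with a gripper value outside its range is refused whole. The fingers move at their own pace and stop on an object; FORCE is the grip in N (left out, the last holds). Time passes only in rows, so rows that do not move let the fingers close. It gives the time, the measured TCP pose, the force, the opening and the grip force at its end, in the units of the state.
- bot.state(): the state, without advancing time (a new reading comes with each control period).
- read_camera(name): name is "scene" or "top" or "wrist"; returns (picture, depth): 480x640x3 uint8, red, green, blue; 480x640 float32, m along the optical axis (not along the pixel's ray), 0 where there is no reading.
- camera_model(name): a dict with "camera_matrix" (3x3 intrinsics, pixels), "position" and "attitude" of the camera in the world; the wrist camera has in their place "mount" (4x4, takes a point from camera to tool coordinates, whose origin is the TCP and whose axes are the flange's). Camera axes: x right, y up, looking along -z (the intrinsics and any distortion apply to the point x, -y, -z); pixel columns grow to the right and rows downward; lengths in m; the calibration is good to about 2 mm. A picture is of the moment at which its call begins: read the wrist's pose just before it. camera_model takes no time and is no camera call.
- bot.hand_in(): hands the job in; it is judged then, once.
The state is a dict: "clock": time; "joint_positions": joint angles; "dq": joint speeds; "tau": joint torques, N m; "tcp_pos": TCP position; "tool_rot": TCP orientation; "force": force on the tool from outside, world axes, zero at the start; "ft_torque": the same for the moment, N m; "finger_gap": finger opening in m; "gripper_force": force on a finger pad.
Only numpy, scipy, OpenCV 4.12 (cv2) and the standard library are available. Lean on these libraries where they do the work, as an engineer would, in place of code of your own. Each camera call takes 0.05 s, during which the arm holds its last target. There are 200 camera calls.

TASK

The four parts for the next amplifier stand in the bins of the grey carrier in the order in which they will be fitted. Move them to the white build tray in the same order from left to right, one part to a compartment, each standing upright on the tray's floor; set them down, do not drop them or let them fall over.

Things in the scene. Friction and masses are not known exactly. Their poses are not given: they have to be found in the camera images.
- carrier: Source rack: fixed grey plastic carrier on the bench, 106 x 296 x 12 mm (x, y, z), left or right of the middle. Along its y it holds a row of four alike shallow bins, one part in each, centres at y = -108, -36, 36, 108 mm. Origin: centre of its underside; x points away from the robot, y to the left (turned up to 0.25 rad).
- tray: Target rack: fixed white plastic tray on the bench, 104 x 296 x 18 mm (x, y, z), walls 4 mm, empty; three dividers across, 3 mm thick, 16 mm high, make a row of four compartments (96 x 69 mm), centres at x = 0, y = -108, -36, 36, 108 mm. Origin: centre of its underside, floor 4 mm above; x points away from the robot, y to the left (turned up to 0.25 rad).
- capacitor: Loose part: black can capacitor standing upright, a cylinder 36 mm in diameter and 60 mm tall, with two small silvery screw terminals on top (total 64 mm). About 110 g. Origin: centre of its underside; z up the can. Starts in its bin, underside 6 mm above the bench, axes within 0.2 rad of the bin's.
- transformer: Loose part: open-frame mains transformer standing upright, 45 mm tall: grey laminated core 50 mm along its y axis and 20 mm along x, round a yellow coil that bulges to 36 mm along x (30 mm along y, from 9.5 to 35.5 mm up). Grip the coil across x. About 300 g. Origin: centre of its underside. Starts in its bin, underside 6 mm above the bench, axes within 0.2 rad of the bin's.
- heatsink: Loose part: bare aluminium heat sink standing on end, 36 mm along x, 40 mm along y, 55 mm tall; its six fins are upright plates square to x, so it can be gripped across x on the outer fins. About 100 g. Origin: centre of its underside. Starts in its bin, underside 6 mm above the bench, axes within 0.2 rad of the bin's.
- fan: Loose part: black square cooling fan standing on edge, 20 mm thick along x, 50 mm along y, 50 mm tall, with a round opening and a flush hub (22 mm in diameter, centre 25 mm up). Grip it across its thickness (x). About 60 g. Origin: centre of its underside. Starts in its bin, underside 6 mm above the bench, axes within 0.2 rad of the bin's.
- bin_capacitor: The bin in which the capacitor starts: fixed, shallow, pale blue-grey, 96 x 70 x 17 mm (x, y, z), floor 3 mm, walls 2 mm, its rim 20 mm above the bench. All four bins look alike; which place of the carrier's row this one takes changes from start to start. Origin: centre of its underside; axes as the carrier's.
- bin_transformer: The bin in which the transformer starts: fixed, shallow, pale blue-grey, 96 x 70 x 17 mm (x, y, z), floor 3 mm, walls 2 mm, its rim 20 mm above the bench. All four bins look alike; which place of the carrier's row this one takes changes from start to start. Origin: centre of its underside; axes as the carrier's.
- bin_heatsink: The bin in which the heatsink starts: fixed, shallow, pale blue-grey, 96 x 70 x 17 mm (x, y, z), floor 3 mm, walls 2 mm, its rim 20 mm above the bench. All four bins look alike; which place of the carrier's row this one takes changes from start to start. Origin: centre of its underside; axes as the carrier's.
- bin_fan: The bin in which the fan starts: fixed, shallow, pale blue-grey, 96 x 70 x 17 mm (x, y, z), floor 3 mm, walls 2 mm, its rim 20 mm above the bench. All four bins look alike; which place of the carrier's row this one takes changes from start to start. Origin: centre of its underside; axes as the carrier's.
There are look-alikes about, which are no part of the job. What is shaped like the capacitor but turquoise is not meant.

How it is judged:
By the outcome, as a careful person would: the job done as asked, in the order asked, and still so for the second after the job is handed in, with the robot touching nothing.
It also fails if it takes over 109 s, if anything falls off the work surface, if the arm or the gripper's body presses on something with over 40 N, if the wrist force passes 120 N, or if a joint passes its speed limit or range.

## Working session

There is one attempt and no reset: what is moved stays moved. The work goes in short steps, Python scripts to look and compute and a shell command to move; the robot and the scene stay as the last step left them, time stands still between calls to the robot, and variables do not carry over. Pictures are saved under pics/ and viewed, at most 14 in all, crops included, and the job is handed in when it is done.

```bash
ls; mkdir -p pics
python3 - <<'E'
from bench import bot, read_camera, camera_model
import cv2,numpy as np
print(bot.state())
for n in("scene","top","wrist"):
    print(n,camera_model(n))
    p,d=read_camera(n); np.savez(f"pics/{n}0.npz",p=p,d=d)
    cv2.imwrite(f"pics/{n}0.png",p[:,:,::-1])
E
```

```text
pics
{'clock': 0.0, 'joint_positions': array([-1.51552703e+00,  5.28489191e-01,  1.43391311e+00, -1.29316449e-06,
        1.18143291e+00, -1.78468383e-01]), 'dq': array([-0.00145754, -0.00067443, -0.00040737,  0.00150669, -0.00072541,
       -0.00038631]), 'tau': array([ 2.12421410e-04, -4.42351127e+01, -1.78021538e+01, -2.02311285e-04,
        8.60052678e-03,  9.51575117e-06]), 'tcp_pos': array([ 0.14476727, -0.60727459,  0.24131604]), 'tool_rot': array([ 9.93177953e-01,  1.16603156e-01,  6.84296912e-05, -1.11918700e-03]), 'force': array([ 0.01867177, -0.14059848,  0.02083357]), 'ft_torque': array([-0.00465692, -0.03258139,  0.02816253]), 'gripper_force': 0.0, 'finger_gap': 0.08547491390664558}
scene {'camera_matrix': array([[585.22314652,   0.        , 314.49823088],
       [  0.        , 585.22314652, 242.76465001],
       [  0.        ,   0.        ,   1.        ]]), 'position': array([0.99312288, 0.39670418, 0.89255593]), 'attitude': array([0.13273139, 0.27916105, 0.86607358, 0.39289698])}
top {'camera_matrix': array([[540.05350325,   0.        , 323.43854477],
       [  0.        , 540.05350325, 245.96785218],
       [  0.        ,   0.        ,   1.        ]]), 'position': array([ 0.38698878, -0.01652942,  0.96054679]), 'attitude': array([ 0.05244074, -0.05814235, -0.70408234,  0.70578856])}
wrist {'camera_matrix': array([[347.53572109,   0.        , 317.80165094],
       [  0.        , 347.53572109, 238.1053237 ],
       [  0.        ,   0.        ,   1.        ]]), 'mount': array([[-5.29368729e-04,  9.50263905e-01,  3.11445390e-01,
         7.96183292e-02],
       [ 9.99999753e-01,  3.59278315e-04,  6.03506714e-04,
        -5.55610087e-04],
       [ 4.61595071e-04,  3.11445632e-01, -9.50263861e-01,
        -1.31616515e-01],
       [ 0.00000000e+00,  0.00000000e+00,  0.00000000e+00,
         1.00000000e+00]])}
```

View pics/top0.png

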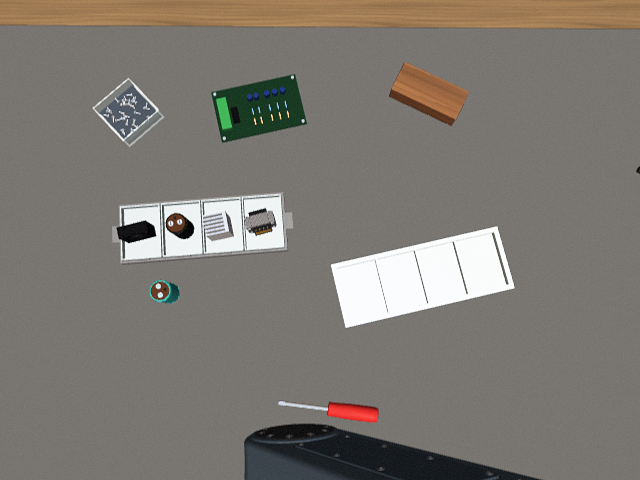

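View pics/scene0.png

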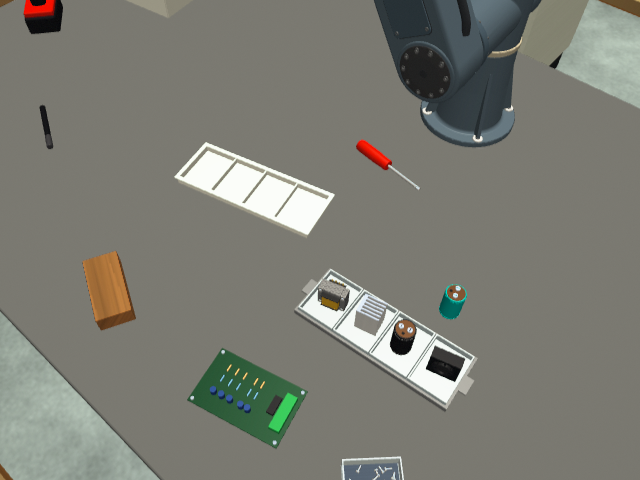

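The top view shows the grey carrier on the left, with the fan at (136,231), a black can with a brown top at (179,224), the heat sink at (217,226) and the transformer at (262,221). The empty white tray is on the right, centred near (423,277).

There are two candidates for the capacitor: the black can in the bin (179,224) and the turquoise can on the bench (164,291). The black one fits the description, and I'll confirm it in a crop.

```bash
cat > h.py <<'E'
import numpy as np, cv2
from scipy.spatial.transform import Rotation as R
from bench import bot, read_camera, camera_model
FL=np.diag([1,-1,-1.])
def pose(n,s=None):
    m=camera_model(n)
    if n!="wrist": return m["camera_matrix"],R.from_quat(m["attitude"]).as_matrix()@FL,m["position"]
    Rt=R.from_quat(s["tool_rot"]).as_matrix(); M=m["mount"]
    return m["camera_matrix"],Rt@M[:3,:3]@FL,s["tcp_pos"]+Rt@M[:3,3]
def onplane(P,uv,z):
    K,Rc,t=P; uv=np.atleast_2d(np.asarray(uv,float))
    r=np.c_[uv,np.ones(len(uv))]@np.linalg.inv(K).T@Rc.T
    return t+r*((z-t[2])/r[:,2])[:,None]
def cloud(P,d):
    K,Rc,t=P; v,u=np.mgrid[:480,:640]
    r=np.stack([u,v,np.ones_like(u)],-1)@np.linalg.inv(K).T
    return (r*d[...,None])@Rc.T+t
def rect(xy):
    (c,s,a)=cv2.minAreaRect((xy*1000).astype(np.float32)); b=cv2.boxPoints((c,s,a))
    e=[b[1]-b[0],b[2]-b[1]]; e=max(e,key=np.linalg.norm); th=np.degrees(np.arctan2(e[1],e[0]))
    return np.round(c,1),np.round(s,1),round((th-90+90)%180-90,2)   # yaw of long axis vs world y
E
python3 - <<'E'
from h import *
for n in("top","scene"):
    f=np.load(f"pics/{n}0.npz");p,d=f["p"],f["d"];P=pose(n);C=cloud(P,d)
    print(n,"bench z",np.round(np.percentile(C[...,2][d>0],[5,25,50]),4))
    x,y,z=C[...,0],C[...,1],C[...,2]
    wh=(p.min(-1)>200).astype(np.uint8)
    k,l,st,ce=cv2.connectedComponentsWithStats(cv2.morphologyEx(wh,cv2.MORPH_CLOSE,np.ones((7,7))))
    for i in range(1,k):
        if st[i,4]>1500:
            ct=max(cv2.findContours((l==i).astype(np.uint8),0,1)[0],key=len).reshape(-1,2)
            print(" white",ce[i].round(),"z p95",np.percentile(z[(l==i)&(d>0)],[10,50,95]).round(4),
              rect(onplane(P,ct,.018)[:,:2]),rect(onplane(P,ct,.020)[:,:2]))
    m=((z>.035)&(z<.09)&(y>.02)&(x>.3)&(d>0)).astype(np.uint8)
    k,l,st,ce=cv2.connectedComponentsWithStats(m)
    for i in range(1,k):
        if st[i,4]>60:
            q=C[l==i];zt=np.percentile(q[:,2],95);t=q[q[:,2]>zt-.006]
            print(" part",ce[i].round(),"top",zt.round(4),rect(t[:,:2]),"all",rect(q[:,:2]))
p=np.load("pics/scene0.npz")["p"][240:420,280:500,::-1]
q=np.load("pics/top0.npz")["p"][180:315,100:310,::-1]
a=cv2.resize(p,(660,540),interpolation=2);a=cv2.resize(a,(380,311));b=cv2.resize(q,(400,257),interpolation=2)
o=np.zeros((311,780,3),np.uint8);o[:,:380]=a;o[:257,380:]=b;cv2.imwrite("pics/crop1.png",o)
E
```

```text
top bench z [-0.3048 -0.0008  0.0007]
 white [202. 227.] z p95 [0.0046 0.0076 0.06  ] (array([570.7, 192.8]), array([ 97.3, 286.4]), np.float32(4.81)) (array([570.3, 192.3]), array([ 97.1, 285.8]), np.float32(4.81))
 white [421. 276.] z p95 [0.0026 0.0052 0.0195] (array([ 483.2, -197.3]), array([113. , 304.7]), np.float32(13.16)) (array([ 483. , -196.9]), array([112.8, 304. ]), np.float32(13.16))
 part [259. 220.] top 0.0538 (array([574.7,  86.4]), array([28.4, 50.1]), np.float32(14.84)) all (array([577.6,  87.4]), array([38. , 50.5]), np.float32(16.39))
 part [216. 224.] top 0.0633 (array([568.4, 159.7]), array([36.7, 40.2]), np.float32(13.31)) all (array([568.4, 159.7]), array([36.7, 40.2]), np.float32(13.34))
 part [178. 224.] top 0.0704 (array([566.9, 224.7]), array([34.8, 34.3]), np.float32(-87.87)) all (array([566.8, 224.8]), array([34.8, 34.6]), np.float32(-0.43))
 part [134. 229.] top 0.0588 (array([558.8, 301.7]), array([21.5, 50.6]), np.float32(13.89)) all (array([559.1, 302.2]), array([22.4, 52. ]), np.float32(14.12))
 part [162. 290.] top 0.0644 (array([454.3, 247.3]), ar
[... 620 characters left out ...]
575.9,  88.3]), array([39.5, 50.6]), np.float32(15.04))
 part [454. 296.] top 0.0643 (array([452.5, 249.7]), array([34.6, 34.4]), np.float32(-25.6)) all (array([452.8, 249.6]), array([36.2, 36.7]), np.float32(58.71))
 part [371. 310.] top 0.0633 (array([566.4, 160.6]), array([38.8, 40.4]), np.float32(12.79)) all (array([566.6, 160.7]), array([38.9, 40.6]), np.float32(12.29))
 part [404. 333.] top 0.0702 (array([566.7, 225.9]), array([35.8, 33.3]), np.float32(-53.93)) all (array([566.5, 227.1]), array([35.1, 36.2]), np.float32(65.92))
 part [447. 359.] top 0.0583 (array([557.2, 302.8]), array([22.8, 49.8]), np.float32(16.37)) all (array([557.3, 302.7]), array([22.8, 49.9]), np.float32(16.07))
```

View pics/crop1.png

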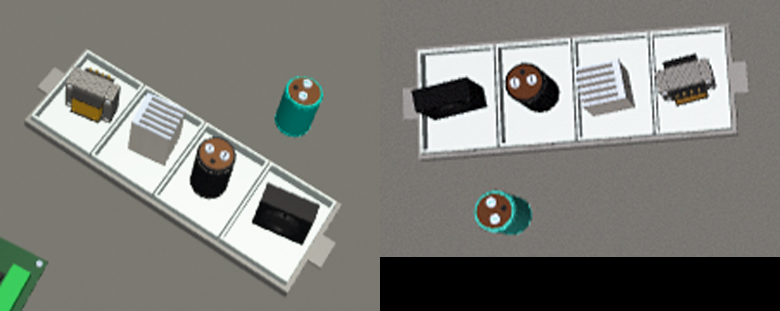

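The crop confirms it: the bin can at (215,160) is black with a brown top and two silvery terminals, so it is the capacitor. The can at (300,105) is turquoise and is the look-alike. Left to right (+y to −y) the order is fan, capacitor, heat sink, transformer. The measured part tops (58, 70, 63 and 53 mm) and sizes agree with the text. First I'll go above the fan.

```bash
cat >> h.py <<'E'
def to(x,y,z,yaw,s=None):
    """tool-axis shift (mm, after the turn) and turn so the jaws close along world heading `yaw` deg, tool down"""
    s=s or bot.state(); Rt=R.from_quat(s["tool_rot"]); c,n=np.cos(np.radians(yaw)),np.sin(np.radians(yaw))
    G=np.array([[-n,c,0],[c,n,0],[0,0,-1.]]).T.copy(); G=np.stack([[-n,c,0],[c,n,0],[0,0,-1]],1)
    rv=(Rt.inv()*R.from_matrix(G)).as_rotvec(degrees=True)
    print("tcp",s["tcp_pos"].round(4),"turn",rv.round(1),"shift after turn mm",((np.array([x,y,z])-s["tcp_pos"])@G*1e3).round(1))
E
python3 - <<'E'
from h import *
to(.48,-.2,.242,14.5); to(.558,.302,.15,14.5)
s=bot.state(); s["tcp_pos"]=np.array([.48,-.2,.242]); to(.558,.302,.15,14.5,s)
E
```

```text
tcp [ 0.1448 -0.6075  0.2415] turn [ -0.1  -0.1 -91.1] shift after turn mm [310.6 426.5  -0.5]
tcp [ 0.1448 -0.6075  0.2415] turn [ -0.1  -0.1 -91.1] shift after turn mm [777.  627.7  91.5]
tcp [ 0.48  -0.2    0.242] turn [ -0.1  -0.1 -91.1] shift after turn mm [466.5 201.2  92. ]
```

```bash
python3 -m crank '[{"az":-10.1},{"az":-10.1},{"az":-10.1},{"az":-10.1},{"az":-10.1},{"az":-10.1},{"az":-10.1},{"az":-10.1},{"az":-10.3},{"x":0.0345,"y":0.0474},{"x":0.0345,"y":0.0474},{"x":0.0345,"y":0.0474},{"x":0.0345,"y":0.0474},{"x":0.0345,"y":0.0474},{"x":0.0345,"y":0.0474},{"x":0.0345,"y":0.0474},{"x":0.0345,"y":0.0474},{"x":0.0345,"y":0.0474}]' 30
python3 -m crank '[{"x":0.046,"y":0.02},{"x":0.046,"y":0.02},{"x":0.046,"y":0.02},{"x":0.046,"y":0.02},{"x":0.046,"y":0.02},{"x":0.046,"y":0.02},{"x":0.046,"y":0.02},{"x":0.046,"y":0.02,"z":0.02},{"x":0.046,"y":0.02,"z":0.02},{"x":0.046,"y":0.02,"z":0.02},{"jaw":60},{"jaw":60}]'
python3 - <<'E'
from h import *
s=bot.state();to(.558,.302,.15,14.5,s)
P=pose("wrist",s);p,d=read_camera("wrist");np.savez("pics/w1.npz",p=p,d=d);cv2.imwrite("pics/w1.png",p[:,:,::-1])
C=cloud(P,d);z=C[...,2];x,y=C[...,0],C[...,1]
m=((z>.035)&(z<.09)&(y>.02)&(x>.3)&(d>.05)).astype(np.uint8)
k,l,st,ce=cv2.connectedComponentsWithStats(m)
for i in range(1,k):
    if st[i,4]>200:
        q=C[l==i];zt=np.percentile(q[:,2],90);t=q[q[:,2]>zt-.005]
        print(ce[i].round(),st[i,4],zt.round(4),rect(t[:,:2]),rect(q[:,:2]))
print(s["finger_gap"])
E
```

```text
tcp [ 0.1448 -0.6075  0.2415] turn [ -0.1  -0.1 -91.1] shift after turn mm [777.  627.7  91.5]
0.08571530356623826invalid input at $[0]: expected keys jaw, x, y, z, ax, ay, az
invalid input at $[0]: expected keys jaw, x, y, z, ax, ay, az
```

View pics/w1.png

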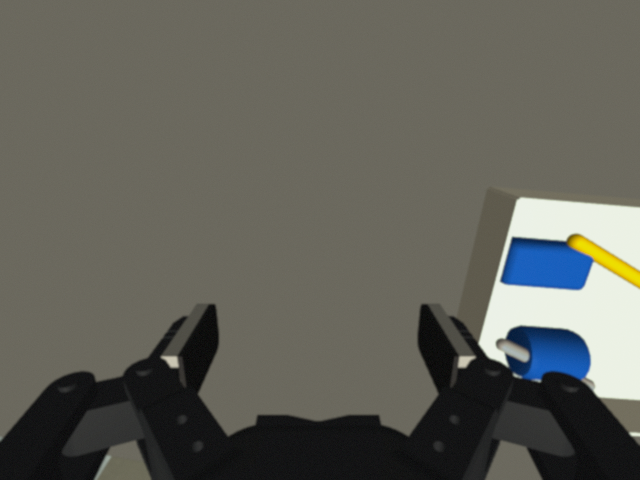

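The rows were refused because every one needs all seven keys, so the arm didn't move. The picture shows the start place, with an unrelated white box on the right.

```bash
python3 -m crank '[{"jaw":100,"x":0,"y":0,"z":0,"ax":0,"ay":0,"az":-10.1},{"jaw":100,"x":0,"y":0,"z":0,"ax":0,"ay":0,"az":-10.1},{"jaw":100,"x":0,"y":0,"z":0,"ax":0,"ay":0,"az":-10.1},{"jaw":100,"x":0,"y":0,"z":0,"ax":0,"ay":0,"az":-10.1},{"jaw":100,"x":0,"y":0,"z":0,"ax":0,"ay":0,"az":-10.1},{"jaw":100,"x":0,"y":0,"z":0,"ax":0,"ay":0,"az":-10.1},{"jaw":100,"x":0,"y":0,"z":0,"ax":0,"ay":0,"az":-10.1},{"jaw":100,"x":0,"y":0,"z":0,"ax":0,"ay":0,"az":-10.1},{"jaw":100,"x":0,"y":0,"z":0,"ax":0,"ay":0,"az":-10.1},{"jaw":100,"x":0.034,"y":0.047,"z":0,"ax":0,"ay":0,"az":0},{"jaw":100,"x":0.034,"y":0.047,"z":0,"ax":0,"ay":0,"az":0},{"jaw":100,"x":0.034,"y":0.047,"z":0,"ax":0,"ay":0,"az":0},{"jaw":100,"x":0.034,"y":0.047,"z":0,"ax":0,"ay":0,"az":0},{"jaw":100,"x":0.034,"y":0.047,"z":0,"ax":0,"ay":0,"az":0},{"jaw":100,"x":0.034,"y":0.047,"z":0,"ax":0,"ay":0,"az":0},{"jaw":100,"x":0.034,"y":0.047,"z":0,"ax":0,"ay":0,"az":0},{"jaw":100,"x":0.034,"y":0.047,"z":0,"ax":0,"ay":0,"az":0},{"jaw":100,"x":0.034,"y":0.047,"z":0,"ax":0,"ay":0,"az":0}]' 30
python3 -c "
from h import *
to(.558,.302,.17,14.5)"
```

```text
clock: 2.45
tcp_pos: [0.4802, -0.2055, 0.2424]
tool_rot: [0.614, 0.79, -0.0, 0.0]
force: [0.8, -0.2, 0.6]
finger_gap: 0.0853
gripper_force: 0.0
tcp [ 0.4802 -0.2055  0.2424] turn [ 0.   0.  -0.2] shift after turn mm [471.9 202.4  72.4]
```

```bash
python3 -m crank '[{"jaw":60,"x":0.047,"y":0.02,"z":0,"ax":0,"ay":0,"az":0},{"jaw":60,"x":0.047,"y":0.02,"z":0,"ax":0,"ay":0,"az":0},{"jaw":60,"x":0.047,"y":0.02,"z":0,"ax":0,"ay":0,"az":0},{"jaw":60,"x":0.047,"y":0.02,"z":0,"ax":0,"ay":0,"az":0},{"jaw":60,"x":0.047,"y":0.02,"z":0,"ax":0,"ay":0,"az":0},{"jaw":60,"x":0.047,"y":0.02,"z":0,"ax":0,"ay":0,"az":0},{"jaw":60,"x":0.047,"y":0.02,"z":0.018,"ax":0,"ay":0,"az":0},{"jaw":60,"x":0.047,"y":0.02,"z":0.018,"ax":0,"ay":0,"az":0},{"jaw":60,"x":0.047,"y":0.02,"z":0.018,"ax":0,"ay":0,"az":0},{"jaw":60,"x":0.047,"y":0.021,"z":0.018,"ax":0,"ay":0,"az":0},{"jaw":60,"x":0,"y":0,"z":0,"ax":0,"ay":0,"az":0}]'
cat > look.py <<'E'
from h import *
import sys
def look(tag):
    s=bot.state(); P=pose("wrist",s);p,d=read_camera("wrist");cv2.imwrite(f"pics/{tag}.png",p[:,:,::-1])
    C=cloud(P,d);x,y,z=C[...,0],C[...,1],C[...,2]
    K,Rc,t=P
    m=((z>.03)&(z<.085)&(x>.35)&(d>.05)&(np.hypot(x-s["tcp_pos"][0],y-s["tcp_pos"][1])<.25)).astype(np.uint8)
    k,l,st,ce=cv2.connectedComponentsWithStats(m)
    for i in range(1,k):
        if st[i,4]>300:
            q=C[l==i];zt=np.percentile(q[:,2],90);t=q[q[:,2]>zt-.005]
            print(ce[i].round(),st[i,4],"top",zt.round(4),rect(t[:,:2]),"all",rect(q[:,:2]))
    print("gap",s["finger_gap"],"tcp",s["tcp_pos"].round(4)); return s
if __name__=="__main__": look(sys.argv[1])
E
python3 look.py w2
```

```text
clock: 3.82
tcp_pos: [0.5569, 0.3012, 0.1682]
tool_rot: [0.612, 0.791, -0.001, -0.001]
force: [-0.4, -0.5, 0.7]
finger_gap: 0.0513
gripper_force: 0.0
[575. 248.] 1603 top 0.0357 (array([778.8, 335.1]), array([85.9, 86.9]), np.float32(43.59)) all (array([778.7, 335.2]), array([86.1, 86.8]), np.float32(43.81))
[317. 230.] 1946 top 0.0569 (array([554.6, 304.2]), array([19.7, 50.7]), np.float32(14.98)) all (array([554.7, 304.2]), array([19.9, 50.6]), np.float32(14.63))
[171. 262.] 2411 top 0.062 (array([450.8, 251. ]), array([35.7, 35.4]), np.float32(-62.05)) all (array([450.9, 251.3]), array([35.6, 35.7]), np.float32(85.79))
[295. 353.] 4394 top 0.0671 (array([567.8, 194.9]), array([ 36. , 102.9]), np.float32(6.9)) all (array([563.8, 178.7]), array([ 42.1, 136.2]), np.float32(3.05))
gap 0.05125841673425555 tcp [0.5569 0.3012 0.1682]
```

View pics/w2.png

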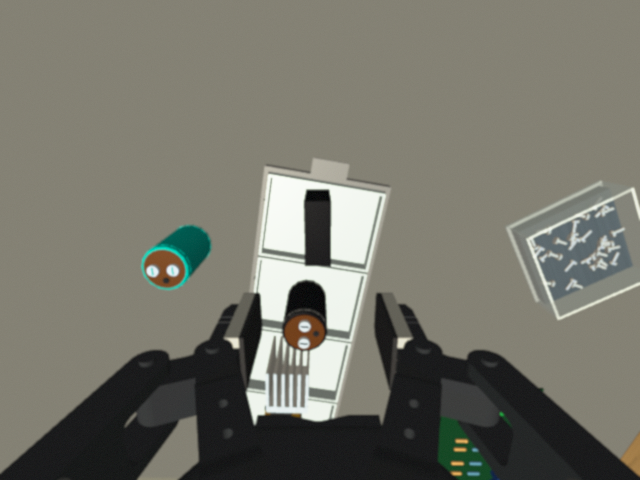

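The wrist view shows the fan at (317,230) centred between the jaws, the black capacitor at (305,320) and the turquoise look-alike at (165,265). The wrist measurement agrees with the fixed cameras within 4 mm, with the fan top at 57 mm.

```bash
python3 -c "
from h import *
to(.5555,.3038,.033,14.8)"
```

```text
tcp [0.557  0.2993 0.169 ] turn [-0.1  0.  -0.3] shift after turn mm [  4.7  -0.3 136. ]
```

```bash
python3 -m crank '[{"jaw":60,"x":0.003,"y":0,"z":0.045,"ax":0,"ay":0,"az":0},{"jaw":60,"x":0,"y":0,"z":0.045,"ax":0,"ay":0,"az":0},{"jaw":60,"x":0,"y":0,"z":0.03,"ax":0,"ay":0,"az":0},{"jaw":60,"x":0,"y":0,"z":0.015,"ax":0,"ay":0,"az":0},{"jaw":60,"x":0,"y":0,"z":0,"ax":0,"ay":0,"az":0},{"jaw":0,"x":0,"y":0,"z":0,"ax":0,"ay":0,"az":0},{"jaw":0,"x":0,"y":0,"z":0,"ax":0,"ay":0,"az":0},{"jaw":0,"x":0,"y":0,"z":0,"ax":0,"ay":0,"az":0},{"jaw":0,"x":0,"y":0,"z":0,"ax":0,"ay":0,"az":0},{"jaw":0,"x":0,"y":0,"z":0,"ax":0,"ay":0,"az":0},{"jaw":0,"x":0,"y":0,"z":0,"ax":0,"ay":0,"az":0}]' 30
```

```text
clock: 5.25
tcp_pos: [0.5581, 0.3012, 0.037]
tool_rot: [0.613, 0.79, 0.001, 0.001]
force: [-0.5, -1.9, 5.6]
finger_gap: 0.0198
gripper_force: 32.1
```

Gripped at 19.8 mm. Lifting.

```bash
python3 -m crank '[{"jaw":0,"x":0,"y":0,"z":-0.02,"ax":0,"ay":0,"az":0},{"jaw":0,"x":0,"y":0,"z":-0.04,"ax":0,"ay":0,"az":0},{"jaw":0,"x":0,"y":0,"z":-0.04,"ax":0,"ay":0,"az":0},{"jaw":0,"x":0,"y":0,"z":-0.02,"ax":0,"ay":0,"az":0},{"jaw":0,"x":0,"y":0,"z":0,"ax":0,"ay":0,"az":0}]'
python3 -c "
from h import *
to(.4575,-.0918,.155,13.1)"
```

```text
clock: 5.88
tcp_pos: [0.5584, 0.3017, 0.1583]
tool_rot: [0.614, 0.79, 0.002, 0.002]
force: [0.0, -0.6, -1.0]
finger_gap: 0.0197
gripper_force: 31.4
tcp [0.5584 0.3017 0.1583] turn [ 0.3 -0.   1.2] shift after turn mm [-360.4 -187.5    3.3]
```

```bash
python3 -m crank '[{"jaw":0,"x":-0.02,"y":-0.0105,"z":0,"ax":0,"ay":0,"az":1.2},{"jaw":0,"x":-0.04,"y":-0.021,"z":0,"ax":0,"ay":0,"az":0},{"jaw":0,"x":-0.04,"y":-0.021,"z":0,"ax":0,"ay":0,"az":0},{"jaw":0,"x":-0.04,"y":-0.021,"z":0,"ax":0,"ay":0,"az":0},{"jaw":0,"x":-0.04,"y":-0.021,"z":0,"ax":0,"ay":0,"az":0},{"jaw":0,"x":-0.04,"y":-0.021,"z":0,"ax":0,"ay":0,"az":0},{"jaw":0,"x":-0.04,"y":-0.021,"z":0,"ax":0,"ay":0,"az":0},{"jaw":0,"x":-0.04,"y":-0.021,"z":0,"ax":0,"ay":0,"az":0},{"jaw":0,"x":-0.04,"y":-0.021,"z":0,"ax":0,"ay":0,"az":0},{"jaw":0,"x":-0.02,"y":-0.0105,"z":0,"ax":0,"ay":0,"az":0},{"jaw":0,"x":0,"y":0,"z":0,"ax":0,"ay":0,"az":0}]'
python3 - <<'E'
from h import *
s=bot.state();P=pose("wrist",s);p,d=read_camera("wrist");np.savez("pics/w3.npz",p=p,d=d,q=s["tool_rot"],t=s["tcp_pos"]);cv2.imwrite("pics/w3.png",p[:,:,::-1])
to(.4575,-.0918,.155,13.1,s)
E
```

```text
clock: 7.25
tcp_pos: [0.4544, -0.0937, 0.1547]
tool_rot: [0.623, 0.782, -0.0, -0.001]
force: [0.8, 0.1, -1.0]
finger_gap: 0.0193
gripper_force: 31.4
tcp [ 0.4544 -0.0937  0.1547] turn [-0.1 -0.1 -0.2] shift after turn mm [ 1.1  3.5 -0.3]
```

View pics/w3.png

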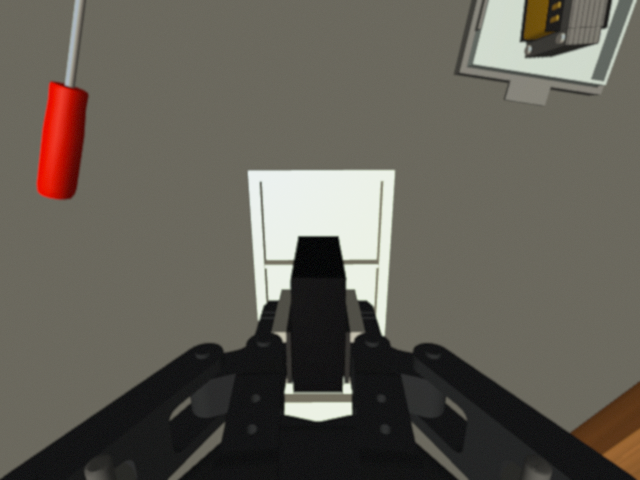

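The wrist view shows the tray's left end from (248,170) to (395,170) and the first divider at about row 263. I'll turn these pixels into points.

Run:
```python
from h import *
f=np.load("pics/w3.npz");s=dict(tool_rot=f["q"],tcp_pos=f["t"]);P=pose("wrist",s)
a=onplane(P,[[248,170],[395,170]],.018); b=onplane(P,[[266,264],[378,264]],.016)
print(a.round(4),b.round(4),np.linalg.norm(a[1]-a[0]))
c=cloud(P,f["d"]);print("rim z",c[175,300:350,2].mean(),"floor",c[215:235,290:350,2].mean())
m=(a[0]+a[1])/2; w=a[1]-a[0]; yaw=np.arctan2(w[1],w[0]);print("yaw",np.degrees(yaw)); 
yd=np.array([-np.sin(yaw),np.cos(yaw)])
for k in(148,):print("tray centre",m[:2]-.148*yd,"comp1",m[:2]-.040*yd,"div mid",(b.mean(0))[:2],"->comp1",b.mean(0)[:2]+.036*yd)
```

```text
[[ 0.3913 -0.0594  0.018 ]
 [ 0.5008 -0.0343  0.018 ]] [[ 0.4183 -0.1334  0.016 ]
 [ 0.51   -0.1125  0.016 ]] 0.11225548516358996
rim z 0.018046014472557124 floor 0.004784514747685575
yaw 12.876107206911515
tray centre [ 0.47902293 -0.19112188] comp1 [ 0.45495582 -0.08583763] div mid [ 0.46415125 -0.12294819] ->comp1 [ 0.45612888 -0.08785344]
```

The tray rim reads 18 mm and the floor about 4.8 mm, both as specified. Compartment 1 is at (0.4565, −0.090), and the three estimates agree within 3 mm. Next I shift and lower: the grasp was lifted 120 mm from 6 mm, so 122 mm down should reach the floor.

```bash
python3 -m crank '[{"jaw":0,"x":0.0035,"y":0.003,"z":0.03,"ax":0,"ay":0,"az":0},{"jaw":0,"x":0,"y":0,"z":0.04,"ax":0,"ay":0,"az":0},{"jaw":0,"x":0,"y":0,"z":0.03,"ax":0,"ay":0,"az":0},{"jaw":0,"x":0,"y":0,"z":0.014,"ax":0,"ay":0,"az":0},{"jaw":0,"x":0,"y":0,"z":0.005,"ax":0,"ay":0,"az":0},{"jaw":0,"x":0,"y":0,"z":0,"ax":0,"ay":0,"az":0}]'
python3 -m crank '[{"jaw":0,"x":0,"y":0,"z":0.001,"ax":0,"ay":0,"az":0},{"jaw":0,"x":0,"y":0,"z":0.001,"ax":0,"ay":0,"az":0},{"jaw":0,"x":0,"y":0,"z":0,"ax":0,"ay":0,"az":0}]'
```

```text
clock: 8.05
tcp_pos: [0.4576, -0.0883, 0.0366]
tool_rot: [0.622, 0.783, 0.0, 0.0]
force: [0.1, 0.2, -0.3]
finger_gap: 0.0197
gripper_force: 31.4
clock: 8.43
tcp_pos: [0.4577, -0.0888, 0.0349]
tool_rot: [0.622, 0.783, 0.0, 0.001]
force: [-0.1, -0.4, 3.8]
finger_gap: 0.0195
gripper_force: 31.9
```

Contact at 3.8 N. Release, retreat and head back.

```bash
python3 -m crank '[{"jaw":60,"x":0,"y":0,"z":0,"ax":0,"ay":0,"az":0},{"jaw":60,"x":0,"y":0,"z":0,"ax":0,"ay":0,"az":0},{"jaw":60,"x":0,"y":0,"z":0,"ax":0,"ay":0,"az":0},{"jaw":60,"x":0,"y":0,"z":0,"ax":0,"ay":0,"az":0},{"jaw":60,"x":0,"y":0,"z":-0.03,"ax":0,"ay":0,"az":0},{"jaw":60,"x":0,"y":0,"z":-0.045,"ax":0,"ay":0,"az":0},{"jaw":60,"x":0,"y":0,"z":-0.055,"ax":0,"ay":0,"az":0},{"jaw":60,"x":0,"y":0,"z":0,"ax":0,"ay":0,"az":0}]'
python3 look.py w4; python3 -c "
from h import *
to(.565,.226,.175,13)"
```

```text
clock: 9.43
tcp_pos: [0.4597, -0.0895, 0.1679]
tool_rot: [0.622, 0.783, 0.001, 0.005]
force: [-0.2, 0.1, 0.2]
finger_gap: 0.0512
gripper_force: 0.0
[547.  27.] 3616 top 0.0518 (array([573.6,  78.9]), array([29. , 32.3]), np.float32(19.24)) all (array([575.7,  80.3]), array([40.9, 34.8]), np.float32(-82.09))
[314. 227.] 1917 top 0.0549 (array([456.1, -85.2]), array([20.2, 50.5]), np.float32(12.76)) all (array([456.1, -85.2]), array([20.2, 50.5]), np.float32(12.76))
gap 0.05123477149918048 tcp [ 0.4597 -0.0895  0.1679]
tcp [ 0.4582 -0.0889  0.166 ] turn [0.2 0.2 0.1] shift after turn mm [282.8 174.9  -9. ]
```

View pics/w4.png

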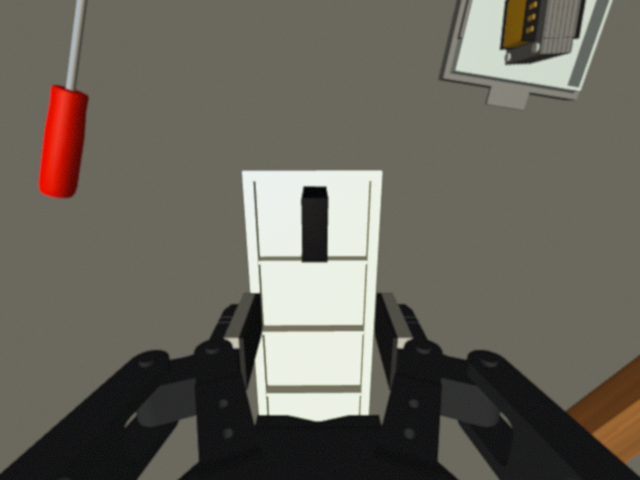

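The fan stands upright in the left compartment at (314,225), clear of the walls. On to the capacitor.

```bash
python3 -m crank '[{"jaw":64,"x":0.047,"y":0.029,"z":0,"ax":0,"ay":0,"az":0},{"jaw":64,"x":0.047,"y":0.029,"z":0,"ax":0,"ay":0,"az":0},{"jaw":64,"x":0.047,"y":0.029,"z":0,"ax":0,"ay":0,"az":0},{"jaw":64,"x":0.047,"y":0.029,"z":0,"ax":0,"ay":0,"az":0},{"jaw":64,"x":0.047,"y":0.029,"z":0,"ax":0,"ay":0,"az":0},{"jaw":64,"x":0.047,"y":0.029,"z":0,"ax":0,"ay":0,"az":0},{"jaw":64,"x":0,"y":0,"z":0,"ax":0,"ay":0,"az":0}]'
python3 look.py w5; python3 -c "
from h import *
to(.564,.2265,.040,13)"
```

```text
clock: 10.35
tcp_pos: [0.5626, 0.229, 0.162]
tool_rot: [0.62, 0.785, -0.0, -0.001]
force: [0.4, -1.1, -0.3]
finger_gap: 0.0548
gripper_force: 0.0
[595. 175.] 1449 top 0.0358 (array([768. , 324.9]), array([56.9, 86.5]), np.float32(43.75)) all (array([768.2, 325.1]), array([57.8, 86.5]), np.float32(43.6))
[170. 174.] 2880 top 0.0625 (array([450.8, 250.9]), array([35.3, 35.2]), np.float32(-58.93)) all (array([450.9, 251.1]), array([35.4, 35.8]), np.float32(61.21))
[320. 242.] 2414 top 0.0685 (array([563.9, 228.1]), array([35.1, 35.1]), np.float32(-89.79)) all (array([563.9, 228.4]), array([35.5, 35.5]), np.float32(62.38))
[300. 320.] 2291 top 0.0615 (array([564.7, 161.9]), array([36. , 41.9]), np.float32(12.46)) all (array([564.7, 162. ]), array([36. , 42.1]), np.float32(12.46))
[294. 384.] 2208 top 0.0515 (array([571.1,  89. ]), array([28.5, 51.2]), np.float32(15.28)) all (array([573.6,  89.8]), array([37.5, 51.6]), np.float32(15.84))
gap 0.05482776654024741 tcp [0.5626 0.229  0.162 ]
tcp [0.5616 0.227  0.1619] turn [-0.2  0.   0.3] shift after turn mm [ -1.    2.2 121.9]
```

The capacitor is at (563.9, 228.2) with its top at 68.5 mm, as expected. Descend and grip.

```bash
python3 -m crank '[{"jaw":66,"x":0,"y":0.002,"z":0.04,"ax":0,"ay":0,"az":0},{"jaw":66,"x":0,"y":0,"z":0.045,"ax":0,"ay":0,"az":0},{"jaw":66,"x":0,"y":0,"z":0.025,"ax":0,"ay":0,"az":0},{"jaw":66,"x":0,"y":0,"z":0.014,"ax":0,"ay":0,"az":0},{"jaw":66,"x":0,"y":0,"z":0,"ax":0,"ay":0,"az":0},{"jaw":0,"x":0,"y":0,"z":0,"ax":0,"ay":0,"az":0},{"jaw":0,"x":0,"y":0,"z":0,"ax":0,"ay":0,"az":0},{"jaw":0,"x":0,"y":0,"z":0,"ax":0,"ay":0,"az":0},{"jaw":0,"x":0,"y":0,"z":0,"ax":0,"ay":0,"az":0},{"jaw":0,"x":0,"y":0,"z":0,"ax":0,"ay":0,"az":0}]' 35
python3 -m crank '[{"jaw":0,"x":0,"y":0,"z":-0.02,"ax":0,"ay":0,"az":0},{"jaw":0,"x":0,"y":0,"z":-0.04,"ax":0,"ay":0,"az":0},{"jaw":0,"x":0,"y":0,"z":-0.04,"ax":0,"ay":0,"az":0},{"jaw":0,"x":0,"y":0,"z":-0.02,"ax":0,"ay":0,"az":0},{"jaw":0,"x":0,"y":0,"z":0,"ax":0,"ay":0,"az":0}]'
python3 -c "
from h import *
to(.4727,-.1598,.158,13)"
```

```text
clock: 11.65
tcp_pos: [0.5655, 0.2262, 0.0415]
tool_rot: [0.622, 0.783, 0.001, 0.001]
force: [-0.5, -1.0, 6.2]
finger_gap: 0.0353
gripper_force: 35.1
clock: 12.28
tcp_pos: [0.5659, 0.2265, 0.1629]
tool_rot: [0.622, 0.783, 0.002, 0.002]
force: [-0.5, 0.3, -0.9]
finger_gap: 0.0353
gripper_force: 35.1
tcp [0.5659 0.2265 0.1629] turn [0.3 0.  0.1] shift after turn mm [-355.4 -177.7    4.9]
```

```bash
python3 -m crank '[{"jaw":0,"x":-0.025,"y":-0.0125,"z":0,"ax":0,"ay":0,"az":0},{"jaw":0,"x":-0.044,"y":-0.022,"z":0,"ax":0,"ay":0,"az":0},{"jaw":0,"x":-0.044,"y":-0.022,"z":0,"ax":0,"ay":0,"az":0},{"jaw":0,"x":-0.044,"y":-0.022,"z":0,"ax":0,"ay":0,"az":0},{"jaw":0,"x":-0.044,"y":-0.022,"z":0,"ax":0,"ay":0,"az":0},{"jaw":0,"x":-0.044,"y":-0.022,"z":0,"ax":0,"ay":0,"az":0},{"jaw":0,"x":-0.044,"y":-0.022,"z":0,"ax":0,"ay":0,"az":0},{"jaw":0,"x":-0.044,"y":-0.022,"z":0,"ax":0,"ay":0,"az":0},{"jaw":0,"x":-0.022,"y":-0.0115,"z":0,"ax":0,"ay":0,"az":0},{"jaw":0,"x":0,"y":0,"z":0,"ax":0,"ay":0,"az":0}]'
python3 -c "
from h import *
to(.4727,-.1598,.158,13)
to(.4727,-.1598,.158,13)"
```

```text
clock: 13.52
tcp_pos: [0.471, -0.1613, 0.1595]
tool_rot: [0.623, 0.782, -0.0, -0.001]
force: [-0.4, 0.3, -1.3]
finger_gap: 0.0352
gripper_force: 35.2
tcp [ 0.471  -0.1613  0.1595] turn [-0.1 -0.1 -0.1] shift after turn mm [1.1 2.  1.5]
tcp [ 0.471  -0.1613  0.1595] turn [-0.1 -0.1 -0.1] shift after turn mm [1.1 2.  1.5]
```

```bash
python3 -m crank '[{"jaw":0,"x":0.001,"y":0.002,"z":0.03,"ax":0,"ay":0,"az":0},{"jaw":0,"x":0,"y":0,"z":0.04,"ax":0,"ay":0,"az":0},{"jaw":0,"x":0,"y":0,"z":0.03,"ax":0,"ay":0,"az":0},{"jaw":0,"x":0,"y":0,"z":0.014,"ax":0,"ay":0,"az":0},{"jaw":0,"x":0,"y":0,"z":0.005,"ax":0,"ay":0,"az":0},{"jaw":0,"x":0,"y":0,"z":0,"ax":0,"ay":0,"az":0}]'
python3 -m crank '[{"jaw":0,"x":0,"y":0,"z":0.001,"ax":0,"ay":0,"az":0},{"jaw":0,"x":0,"y":0,"z":0.001,"ax":0,"ay":0,"az":0},{"jaw":0,"x":0,"y":0,"z":0,"ax":0,"ay":0,"az":0}]'
```

```text
clock: 14.28
tcp_pos: [0.4739, -0.1584, 0.0416]
tool_rot: [0.622, 0.783, 0.0, 0.0]
force: [0.7, 0.5, -1.9]
finger_gap: 0.0354
gripper_force: 35.2
clock: 14.65
tcp_pos: [0.4737, -0.1588, 0.0397]
tool_rot: [0.622, 0.783, 0.0, 0.0]
force: [-0.0, -1.3, -1.5]
finger_gap: 0.0351
gripper_force: 35.2
```

Still hanging at −1.5 N, so I'll lower a little more.

```bash
python3 -m crank '[{"jaw":0,"x":0,"y":0,"z":0.001,"ax":0,"ay":0,"az":0},{"jaw":0,"x":0,"y":0,"z":0,"ax":0,"ay":0,"az":0}]'
```

```text
clock: 14.9
tcp_pos: [0.4737, -0.1588, 0.0395]
tool_rot: [0.622, 0.783, 0.0, 0.001]
force: [-1.0, -0.5, 7.6]
finger_gap: 0.0352
gripper_force: 36.1
```

```bash
python3 -m crank '[{"jaw":62,"x":0,"y":0,"z":0,"ax":0,"ay":0,"az":0},{"jaw":62,"x":0,"y":0,"z":0,"ax":0,"ay":0,"az":0},{"jaw":62,"x":0,"y":0,"z":0,"ax":0,"ay":0,"az":0},{"jaw":62,"x":0,"y":0,"z":0,"ax":0,"ay":0,"az":0},{"jaw":62,"x":0,"y":0,"z":-0.03,"ax":0,"ay":0,"az":0},{"jaw":62,"x":0,"y":0,"z":-0.045,"ax":0,"ay":0,"az":0},{"jaw":62,"x":0,"y":0,"z":-0.05,"ax":0,"ay":0,"az":0},{"jaw":66,"x":0,"y":0,"z":0,"ax":0,"ay":0,"az":0}]'
python3 look.py w6; python3 -c "
from h import *
to(.5645,.162,.165,12.6)"
```

```text
clock: 15.9
tcp_pos: [0.4758, -0.1599, 0.1668]
tool_rot: [0.622, 0.783, 0.001, 0.004]
force: [0.4, 0.2, 0.7]
finger_gap: 0.0562
gripper_force: 0.0
[314. 127.] 2315 top 0.055 (array([456.4, -85.3]), array([19.9, 49.5]), np.float32(13.1)) all (array([456.4, -85.3]), array([19.9, 49.5]), np.float32(13.1))
[314. 232.] 2285 top 0.0667 (array([ 472.6, -156.7]), array([35.2, 35.2]), np.float32(75.08)) all (array([ 472.5, -156.3]), array([35.4, 35.3]), np.float32(-30.47))
gap 0.056187319831090106 tcp [ 0.4758 -0.1599  0.1668]
tcp [ 0.4744 -0.1591  0.1649] turn [0.2 0.2 0.5] shift after turn mm [ 2.937e+02  1.579e+02 -1.000e-01]
```

The capacitor stands at (472.6, −156.7), upright with its top 2 mm lower, as expected. Next, the heat sink.

```bash
python3 -m crank '[{"jaw":66,"x":0.049,"y":0.026,"z":0,"ax":0,"ay":0,"az":0.4},{"jaw":66,"x":0.049,"y":0.026,"z":0,"ax":0,"ay":0,"az":0},{"jaw":66,"x":0.049,"y":0.026,"z":0,"ax":0,"ay":0,"az":0},{"jaw":66,"x":0.049,"y":0.026,"z":0,"ax":0,"ay":0,"az":0},{"jaw":66,"x":0.049,"y":0.026,"z":0,"ax":0,"ay":0,"az":0},{"jaw":66,"x":0.049,"y":0.027,"z":0,"ax":0,"ay":0,"az":0},{"jaw":66,"x":0,"y":0,"z":0,"ax":0,"ay":0,"az":0}]'
python3 look.py w7; python3 -c "
from h import *
to(.5645,.162,.036,12.6)"
```

```text
clock: 16.82
tcp_pos: [0.5613, 0.1664, 0.1614]
tool_rot: [0.622, 0.783, -0.0, -0.001]
force: [-0.3, -0.6, -0.8]
finger_gap: 0.0565
gripper_force: 0.0
[623.  90.] 1162 top 0.0357 (array([747.2, 307.6]), array([18.3, 86.5]), np.float32(32.34)) all (array([747.6, 307.5]), array([18.3, 87. ]), np.float32(32.6))
[180.  80.] 3529 top 0.0626 (array([450.9, 250.5]), array([35.5, 35.1]), np.float32(-78.63)) all (array([451. , 250.6]), array([35.7, 35.6]), np.float32(-73.57))
[323. 250.] 2267 top 0.0617 (array([564.8, 162.1]), array([35.9, 40.5]), np.float32(12.16)) all (array([564.8, 162.2]), array([36. , 40.7]), np.float32(12.3))
[312. 325.] 2461 top 0.0515 (array([571.1,  88.6]), array([28.4, 51.3]), np.float32(15.67)) all (array([573.6,  89.5]), array([37.8, 51.3]), np.float32(14.52))
gap 0.056503287864939016 tcp [0.5613 0.1664 0.1614]
tcp [0.5606 0.1644 0.1613] turn [-0.2 -0.   0.3] shift after turn mm [ -3.2   3.3 125.3]
```

```bash
python3 -m crank '[{"jaw":66,"x":-0.003,"y":0.003,"z":0.04,"ax":0,"ay":0,"az":0.2},{"jaw":66,"x":0,"y":0,"z":0.045,"ax":0,"ay":0,"az":0},{"jaw":66,"x":0,"y":0,"z":0.025,"ax":0,"ay":0,"az":0},{"jaw":66,"x":0,"y":0,"z":0.015,"ax":0,"ay":0,"az":0},{"jaw":66,"x":0,"y":0,"z":0,"ax":0,"ay":0,"az":0},{"jaw":0,"x":0,"y":0,"z":0,"ax":0,"ay":0,"az":0},{"jaw":0,"x":0,"y":0,"z":0,"ax":0,"ay":0,"az":0},{"jaw":0,"x":0,"y":0,"z":0,"ax":0,"ay":0,"az":0},{"jaw":0,"x":0,"y":0,"z":0,"ax":0,"ay":0,"az":0},{"jaw":0,"x":0,"y":0,"z":0,"ax":0,"ay":0,"az":0}]' 35
python3 -m crank '[{"jaw":0,"x":0,"y":0,"z":-0.02,"ax":0,"ay":0,"az":0},{"jaw":0,"x":0,"y":0,"z":-0.04,"ax":0,"ay":0,"az":0},{"jaw":0,"x":0,"y":0,"z":-0.04,"ax":0,"ay":0,"az":0},{"jaw":0,"x":0,"y":0,"z":-0.02,"ax":0,"ay":0,"az":0},{"jaw":0,"x":0,"y":0,"z":0,"ax":0,"ay":0,"az":0}]'
python3 -c "
from h import *
to(.4889,-.2290,.155,13)"
```

```text
clock: 18.12
tcp_pos: [0.5659, 0.1606, 0.0394]
tool_rot: [0.626, 0.78, 0.001, 0.001]
force: [-0.8, -1.0, 6.7]
finger_gap: 0.0352
gripper_force: 36.0
clock: 18.75
tcp_pos: [0.5662, 0.1608, 0.1599]
tool_rot: [0.626, 0.78, 0.001, 0.001]
force: [-0.3, 0.2, -1.0]
finger_gap: 0.0356
gripper_force: 35.4
tcp [0.5662 0.1608 0.1599] turn [ 0.2  0.  -0.5] shift after turn mm [-362.4 -163.     4.9]
```

```bash
python3 -m crank '[{"jaw":0,"x":-0.025,"y":-0.011,"z":0,"ax":0,"ay":0,"az":-0.5},{"jaw":0,"x":-0.044,"y":-0.0198,"z":0,"ax":0,"ay":0,"az":0},{"jaw":0,"x":-0.044,"y":-0.0198,"z":0,"ax":0,"ay":0,"az":0},{"jaw":0,"x":-0.044,"y":-0.0198,"z":0,"ax":0,"ay":0,"az":0},{"jaw":0,"x":-0.044,"y":-0.0198,"z":0,"ax":0,"ay":0,"az":0},{"jaw":0,"x":-0.044,"y":-0.0198,"z":0,"ax":0,"ay":0,"az":0},{"jaw":0,"x":-0.044,"y":-0.0198,"z":0,"ax":0,"ay":0,"az":0},{"jaw":0,"x":-0.044,"y":-0.0198,"z":0,"ax":0,"ay":0,"az":0},{"jaw":0,"x":-0.029,"y":-0.013,"z":0,"ax":0,"ay":0,"az":0},{"jaw":0,"x":0,"y":0,"z":0,"ax":0,"ay":0,"az":0}]'
python3 -c "
from h import *
to(.4889,-.2290,.155,13)"
```

```text
clock: 20.0
tcp_pos: [0.4872, -0.2307, 0.1568]
tool_rot: [0.624, 0.781, -0.0, -0.001]
force: [0.6, 0.5, -1.4]
finger_gap: 0.0352
gripper_force: 35.4
tcp [ 0.4872 -0.2307  0.1568] turn [-0.1 -0.1 -0.2] shift after turn mm [1.2 2.1 1.8]
```

```bash
python3 -m crank '[{"jaw":0,"x":0.001,"y":0.002,"z":0.03,"ax":0,"ay":0,"az":0},{"jaw":0,"x":0,"y":0,"z":0.04,"ax":0,"ay":0,"az":0},{"jaw":0,"x":0,"y":0,"z":0.03,"ax":0,"ay":0,"az":0},{"jaw":0,"x":0,"y":0,"z":0.014,"ax":0,"ay":0,"az":0},{"jaw":0,"x":0,"y":0,"z":0.005,"ax":0,"ay":0,"az":0},{"jaw":0,"x":0,"y":0,"z":0.001,"ax":0,"ay":0,"az":0},{"jaw":0,"x":0,"y":0,"z":0,"ax":0,"ay":0,"az":0}]'
python3 -m crank '[{"jaw":0,"x":0,"y":0,"z":0.001,"ax":0,"ay":0,"az":0},{"jaw":0,"x":0,"y":0,"z":0,"ax":0,"ay":0,"az":0}]'
```

```text
clock: 20.88
tcp_pos: [0.4904, -0.2276, 0.0392]
tool_rot: [0.623, 0.783, 0.0, 0.001]
force: [0.3, 1.2, -0.4]
finger_gap: 0.0358
gripper_force: 35.4
clock: 21.12
tcp_pos: [0.4899, -0.2275, 0.0378]
tool_rot: [0.623, 0.783, 0.0, 0.0]
force: [-0.2, 0.0, -1.3]
finger_gap: 0.0357
gripper_force: 35.4
```

```bash
python3 -m crank '[{"jaw":0,"x":0,"y":0,"z":0.001,"ax":0,"ay":0,"az":0},{"jaw":0,"x":0,"y":0,"z":0,"ax":0,"ay":0,"az":0}]'
```

```text
clock: 21.38
tcp_pos: [0.4899, -0.2275, 0.0373]
tool_rot: [0.623, 0.783, 0.0, 0.0]
force: [-1.4, 0.1, 5.4]
finger_gap: 0.0355
gripper_force: 36.2
```

Contact. Release, retreat and look.

```bash
python3 -m crank '[{"jaw":62,"x":0,"y":0,"z":0,"ax":0,"ay":0,"az":0},{"jaw":62,"x":0,"y":0,"z":0,"ax":0,"ay":0,"az":0},{"jaw":62,"x":0,"y":0,"z":0,"ax":0,"ay":0,"az":0},{"jaw":62,"x":0,"y":0,"z":0,"ax":0,"ay":0,"az":0},{"jaw":62,"x":0,"y":0,"z":-0.03,"ax":0,"ay":0,"az":0},{"jaw":62,"x":0,"y":0,"z":-0.045,"ax":0,"ay":0,"az":0},{"jaw":62,"x":0,"y":0,"z":-0.05,"ax":0,"ay":0,"az":0},{"jaw":68,"x":0,"y":0,"z":0,"ax":0,"ay":0,"az":0}]'
python3 look.py w8; python3 -c "
from h import *
to(.572,.089,.165,15.2)"
```

```text
clock: 22.38
tcp_pos: [0.492, -0.2288, 0.1651]
tool_rot: [0.622, 0.783, 0.0, 0.005]
force: [-0.7, -0.1, -0.0]
finger_gap: 0.058
gripper_force: 0.0
[313.  29.] 1908 top 0.055 (array([458.8, -96.2]), array([20.1, 28.2]), np.float32(12.45)) all (array([458.8, -96.2]), array([20.3, 28.3]), np.float32(12.66))
[313. 132.] 2560 top 0.0672 (array([ 472.5, -157. ]), array([34.8, 35.1]), np.float32(13.43)) all (array([ 472.8, -157. ]), array([35.9, 35.4]), np.float32(-76.93))
[314. 235.] 2158 top 0.0597 (array([ 488.8, -225.7]), array([36. , 40.6]), np.float32(13.08)) all (array([ 488.8, -225.6]), array([36. , 40.6]), np.float32(12.87))
gap 0.05803274204984339 tcp [ 0.492  -0.2288  0.1651]
tcp [ 0.4907 -0.2279  0.1631] turn [ 0.2  0.2 -2.2] shift after turn mm [284.5 161.6  -1.9]
```

```bash
python3 -m crank '[{"jaw":68,"x":0.0475,"y":0.026,"z":0,"ax":0,"ay":0,"az":-2.2},{"jaw":68,"x":0.0475,"y":0.026,"z":0,"ax":0,"ay":0,"az":0},{"jaw":68,"x":0.0475,"y":0.026,"z":0,"ax":0,"ay":0,"az":0},{"jaw":68,"x":0.0475,"y":0.026,"z":0,"ax":0,"ay":0,"az":0},{"jaw":68,"x":0.0475,"y":0.026,"z":0,"ax":0,"ay":0,"az":0},{"jaw":68,"x":0.044,"y":0.026,"z":0,"ax":0,"ay":0,"az":0},{"jaw":68,"x":0,"y":0,"z":0,"ax":0,"ay":0,"az":0}]'
python3 look.py w9; python3 -c "
from h import *
to(.572,.089,.030,15.2)
p=cv2.imread('pics/w9.png')[140:400,190:450];cv2.imwrite('pics/w9c.png',cv2.resize(p,(560,560)))"
```

```text
clock: 23.3
tcp_pos: [0.5678, 0.0881, 0.1594]
tool_rot: [0.605, 0.796, -0.001, -0.001]
force: [-0.5, -0.1, 0.1]
finger_gap: 0.0584
gripper_force: 0.0
[327. 237.] 2952 top 0.0517 (array([571.2,  88.5]), array([28.4, 50.5]), np.float32(15.69)) all (array([573.8,  89.4]), array([37.4, 50.8]), np.float32(14.86))
[160. 449.] 609 top 0.0636 (array([ 481.8, -143.4]), array([ 5.8, 17.4]), np.float32(67.78)) all (array([ 481.9, -143.5]), array([ 6.7, 17.7]), np.float32(58.98))
gap 0.05835834438382173 tcp [0.5678 0.0881 0.1594]
tcp [0.5674 0.0863 0.1595] turn [-0.2 -0.   0.2] shift after turn mm [  1.4   5.2 129.5]
```

View pics/w9c.png

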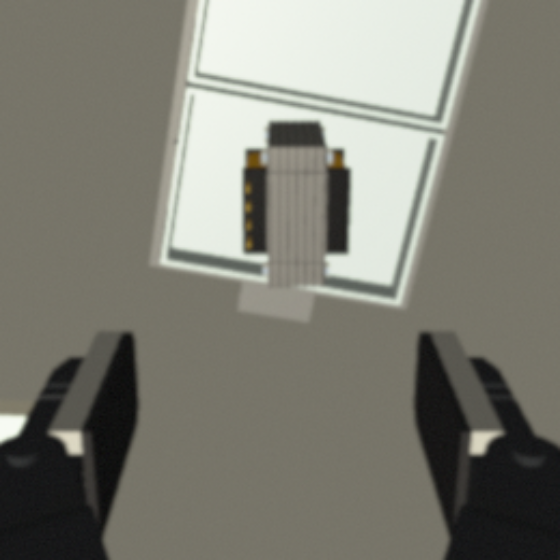

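The crop shows the grey core at (297,217) with the coil from 244 to 350, symmetric about it. The axis is parallel to the jaws, offset to the right of the jaw centre. I'll cast the core's centre onto its top.

Run:
```python
from h import *
s=bot.state();P=pose("wrist",s)
c=onplane(P,[[190+297*260/560,140+217*260/560]],.051)[0];print(c.round(4)); to(c[0],c[1],.030,15.2,s)
```

```text
[0.5738 0.088  0.051 ]
tcp [0.5674 0.0863 0.1595] turn [-0.2 -0.   0.2] shift after turn mm [  0.    6.6 129.5]
```

```bash
python3 -m crank '[{"jaw":57,"x":0,"y":0.0065,"z":0.04,"ax":0,"ay":0,"az":0.2},{"jaw":57,"x":0,"y":0,"z":0.035,"ax":0,"ay":0,"az":0},{"jaw":57,"x":0,"y":0,"z":0.025,"ax":0,"ay":0,"az":0},{"jaw":57,"x":0,"y":0,"z":0.018,"ax":0,"ay":0,"az":0},{"jaw":57,"x":0,"y":0,"z":0.01,"ax":0,"ay":0,"az":0},{"jaw":57,"x":0,"y":0,"z":0,"ax":0,"ay":0,"az":0}]' 60
python3 -m crank '[{"jaw":0,"x":0,"y":0,"z":0,"ax":0,"ay":0,"az":0},{"jaw":0,"x":0,"y":0,"z":0,"ax":0,"ay":0,"az":0},{"jaw":0,"x":0,"y":0,"z":0,"ax":0,"ay":0,"az":0},{"jaw":0,"x":0,"y":0,"z":0,"ax":0,"ay":0,"az":0},{"jaw":0,"x":0,"y":0,"z":0,"ax":0,"ay":0,"az":0}]'
```

```text
clock: 24.1
tcp_pos: [0.5745, 0.086, 0.0328]
tool_rot: [0.609, 0.793, -0.0, -0.0]
force: [-0.4, 0.6, 0.1]
finger_gap: 0.0487
gripper_force: 0.0
clock: 24.72
tcp_pos: [0.5755, 0.0864, 0.0343]
tool_rot: [0.609, 0.793, 0.0, 0.001]
force: [-0.7, -0.6, 5.7]
finger_gap: 0.0345
gripper_force: 61.9
```

```bash
python3 -m crank '[{"jaw":0,"x":0,"y":0,"z":-0.02,"ax":0,"ay":0,"az":0},{"jaw":0,"x":0,"y":0,"z":-0.04,"ax":0,"ay":0,"az":0},{"jaw":0,"x":0,"y":0,"z":-0.04,"ax":0,"ay":0,"az":0},{"jaw":0,"x":0,"y":0,"z":-0.02,"ax":0,"ay":0,"az":0},{"jaw":0,"x":0,"y":0,"z":0,"ax":0,"ay":0,"az":0}]'
python3 -c "
from h import *
to(.505,-.300,.15,13)"
```

```text
clock: 25.35
tcp_pos: [0.5753, 0.0866, 0.1543]
tool_rot: [0.609, 0.793, 0.001, 0.001]
force: [0.4, -0.5, -3.7]
finger_gap: 0.0348
gripper_force: 61.1
tcp [0.5753 0.0866 0.1543] turn [0.1 0.  2. ] shift after turn mm [-360.9 -155.5    4.3]
```

```bash
python3 -m crank '[{"jaw":0,"x":-0.025,"y":-0.011,"z":0,"ax":0,"ay":0,"az":2},{"jaw":0,"x":-0.044,"y":-0.019,"z":0,"ax":0,"ay":0,"az":0},{"jaw":0,"x":-0.044,"y":-0.019,"z":0,"ax":0,"ay":0,"az":0},{"jaw":0,"x":-0.044,"y":-0.019,"z":0,"ax":0,"ay":0,"az":0},{"jaw":0,"x":-0.044,"y":-0.019,"z":0,"ax":0,"ay":0,"az":0},{"jaw":0,"x":-0.044,"y":-0.019,"z":0,"ax":0,"ay":0,"az":0},{"jaw":0,"x":-0.044,"y":-0.019,"z":0,"ax":0,"ay":0,"az":0},{"jaw":0,"x":-0.044,"y":-0.019,"z":0,"ax":0,"ay":0,"az":0},{"jaw":0,"x":-0.028,"y":-0.012,"z":0,"ax":0,"ay":0,"az":0},{"jaw":0,"x":0,"y":0,"z":0,"ax":0,"ay":0,"az":0}]'
python3 -c "
from h import *
to(.505,-.300,.15,13)"
```

```text
clock: 26.6
tcp_pos: [0.5037, -0.3025, 0.1512]
tool_rot: [0.624, 0.781, -0.0, -0.001]
force: [-1.2, 0.6, -3.5]
finger_gap: 0.0344
gripper_force: 60.9
tcp [ 0.5037 -0.3025  0.1512] turn [-0.1 -0.1 -0.2] shift after turn mm [2.2 1.8 1.2]
```

```bash
python3 -m crank '[{"jaw":0,"x":0.002,"y":0.001,"z":0.03,"ax":0,"ay":0,"az":0},{"jaw":0,"x":0,"y":0,"z":0.04,"ax":0,"ay":0,"az":0},{"jaw":0,"x":0,"y":0,"z":0.03,"ax":0,"ay":0,"az":0},{"jaw":0,"x":0,"y":0,"z":0.014,"ax":0,"ay":0,"az":0},{"jaw":0,"x":0,"y":0,"z":0.005,"ax":0,"ay":0,"az":0},{"jaw":0,"x":0,"y":0,"z":0.001,"ax":0,"ay":0,"az":0},{"jaw":0,"x":0,"y":0,"z":0,"ax":0,"ay":0,"az":0}]'
python3 -m crank '[{"jaw":0,"x":0,"y":0,"z":0.001,"ax":0,"ay":0,"az":0},{"jaw":0,"x":0,"y":0,"z":0,"ax":0,"ay":0,"az":0}]'
```

```text
clock: 27.48
tcp_pos: [0.506, -0.2988, 0.0343]
tool_rot: [0.623, 0.783, -0.0, 0.001]
force: [0.3, -1.4, -3.3]
finger_gap: 0.0347
gripper_force: 60.9
clock: 27.72
tcp_pos: [0.5056, -0.2986, 0.0329]
tool_rot: [0.623, 0.783, -0.0, 0.0]
force: [1.1, -0.2, -3.2]
finger_gap: 0.035
gripper_force: 60.9
```

```bash
python3 -m crank '[{"jaw":0,"x":0,"y":0,"z":0.001,"ax":0,"ay":0,"az":0},{"jaw":0,"x":0,"y":0,"z":0,"ax":0,"ay":0,"az":0}]'
```

```text
clock: 27.98
tcp_pos: [0.5056, -0.2986, 0.0323]
tool_rot: [0.623, 0.783, -0.0, 0.0]
force: [-0.8, 0.2, 3.6]
finger_gap: 0.0345
gripper_force: 61.8
```

```bash
python3 -m crank '[{"jaw":57,"x":0,"y":0,"z":0,"ax":0,"ay":0,"az":0},{"jaw":57,"x":0,"y":0,"z":0,"ax":0,"ay":0,"az":0},{"jaw":57,"x":0,"y":0,"z":0,"ax":0,"ay":0,"az":0},{"jaw":57,"x":0,"y":0,"z":0,"ax":0,"ay":0,"az":0},{"jaw":57,"x":0,"y":0,"z":-0.03,"ax":0,"ay":0,"az":0},{"jaw":57,"x":0,"y":0,"z":-0.05,"ax":0,"ay":0,"az":0},{"jaw":57,"x":0,"y":0,"z":-0.055,"ax":0,"ay":0,"az":0},{"jaw":57,"x":0,"y":0,"z":-0.055,"ax":0,"ay":0,"az":0},{"jaw":57,"x":0,"y":0,"z":0,"ax":0,"ay":0,"az":0},{"jaw":57,"x":0,"y":0,"z":0,"ax":0,"ay":0,"az":0}]'
python3 look.py w10; python3 -c "
from h import *
p,_=read_camera('scene');o=np.hstack([cv2.resize(p[120:270,150:370,::-1],(400,273)),cv2.resize(cv2.imread('pics/w10.png'),(364,273))]);cv2.imwrite('pics/end.png',o)"
```

```text
clock: 29.22
tcp_pos: [0.505, -0.298, 0.2211]
tool_rot: [0.623, 0.783, 0.0, -0.0]
force: [-0.6, 0.7, -0.2]
finger_gap: 0.0485
gripper_force: 0.0
[319.  35.] 2345 top 0.0669 (array([ 472.7, -157.3]), array([35. , 35.1]), np.float32(48.98)) all (array([ 473.1, -157. ]), array([35.5, 35.8]), np.float32(10.6))
[319. 135.] 1414 top 0.06 (array([ 488.9, -225.8]), array([36.1, 39.7]), np.float32(12.99)) all (array([ 488.9, -225.7]), array([36.1, 39.9]), np.float32(12.99))
[318. 213.] 1945 top 0.0498 (array([ 501.9, -296.2]), array([28.4, 50.9]), np.float32(13.61)) all (array([ 504.2, -295.6]), array([37.3, 50.8]), np.float32(12.99))
gap 0.04848077268370183 tcp [ 0.505  -0.298   0.2211]
```

View pics/end.png

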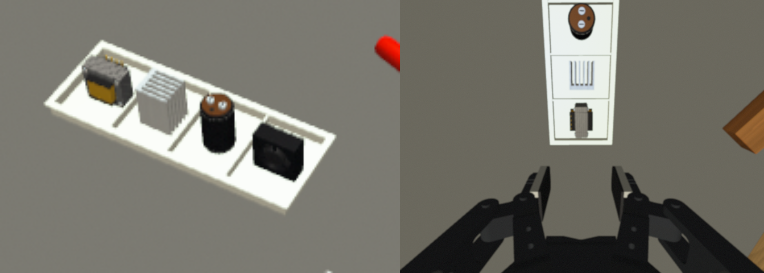

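The scene crop shows all four parts upright, one per compartment: the fan at (278,150), capacitor at (218,122), heat sink at (163,100) and transformer at (108,80). The gripper is clear, so I'm handing in.

```bash
python3 -c "
from bench import bot
print(bot.hand_in())"
```

```text
the job is handed in; nothing more can be done
None
```

The job is handed in at about 29 s on the robot's clock: fan, capacitor, heat sink and transformer stand upright in the white tray in that order from left to right, one to a compartment, with the gripper clear; no verdict came back.

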